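# Find the case that rattles and present it over the rework tray

## Task

One of the three sealed metal cases on the bench has a part loose inside. Pick up each of them in turn - first the left one, then the far right one, then the near right one - and shake or rock it briskly end to end clear of the bench to find which one rattles, setting each silent case back down flat about where it stood; then hold the rattling one out level and still above the middle of the shallow rework tray of small parts, clear of it by about a hand's width, and finish while still holding it there. Shake all three even if you find it early (set it back down meanwhile), and leave the other things on the bench alone.

Things in the scene. Friction and masses are not known exactly. Their poses are not given: they have to be found in the camera images.
- case_1: Left case, between clamp jig and vice. Sealed aluminium box 130 x 56 x 44 mm (x, y, z), dark seam 33 mm up, four screw heads 1 mm proud on top; lies flat, length within 0.4 rad of world x. Origin: centre of the underside; x along the 130 mm length, z up. Grip across the 56 mm sides at mid-length. All three cases look alike and weigh 0.40 to 0.63 kg with contents.
- case_2: Far right case (right side, farther from the robot), same box, axes and origin; length within 0.4 rad of world x. In two of the cases the part inside (0.24 to 0.38 kg) sits tight in the middle; in one, any of the three, it is a loose ball of that mass that rolls along the length up to 46 mm either way from the middle when the case is tipped end down by over 0.25 rad or shaken lengthwise.
- case_3: Near right case (right side, nearer the robot), same box, axes and origin; length within 0.5 rad of world x. Tipped one end down by about 0.4 rad for 0.2 s and brought smoothly level, the rattling case keeps its ball at that end; from one end to the other, the moment about the 56 mm direction changes by about 0.2 Nm (0.15 to 0.34), in a silent case by under 0.08 with sensor noise.
- tray: Shallow blue rework tray, 100 x 150 x 28 mm (x, y, z), fixed on the bench on the left behind the clamp jig; origin at the centre of its underside.
- bush_a: plain tan cylindrical bush, 26 mm across, 30 mm tall, standing on the bench; not part of the job, leave it alone; origin under its centre.
- bush_b: a second such bush; not part of the job, leave it alone; origin under its centre.
- coil_spring: steel coil spring, 22 mm across, 40 mm tall, standing; not part of the job, leave it alone; origin under its centre.
- ribbed_knob: black ribbed hand knob, 37 mm across, 18 mm tall; not part of the job, leave it alone; origin under its centre.
- pot: grease pot with a screw cap, 63 mm across, 43 mm tall; not part of the job, leave it alone; origin under its centre.
Not all that is in view belongs to the job. What is shaped like the case_2 but brown or orange is not meant.

How it is judged (in metres and radians):
On the way, in this order (a step that is already met when the one before it is completed fails the run):
1. the left case is lifted clear of the bench in the fingers and shaken or rocked there (height (world z) of case_1 above 0.05 m and contact force between the fingers and case_1 above 1 N and (linear speed of case_1 above 0.12 m/s or angular speed of case_1 above 0.6 rad/s)), for 0.02 s.
2. the far right case is lifted clear of the bench in the fingers and shaken or rocked there (height (world z) of case_2 above 0.05 m and contact force between the fingers and case_2 above 1 N and (linear speed of case_2 above 0.12 m/s or angular speed of case_2 above 0.6 rad/s)), for 0.02 s.
3. the near right case is lifted clear of the bench in the fingers and shaken or rocked there (height (world z) of case_3 above 0.05 m and contact force between the fingers and case_3 above 1 N and (linear speed of case_3 above 0.12 m/s or angular speed of case_3 above 0.6 rad/s)), for 0.02 s.
At the end, for the whole second after the job is handed in: The rattling case is held in the fingers, origin within 50 mm (horizontally) of the tray's centre, underside 80 to 300 mm above the bench, within 0.3 rad of level, under 0.04 m/s; the other two lie flat and still on the bench within 60 mm of their starts (((distance between loose_ball_c0 and case_1 below 0.07 m and height (world z) of case_1 between 0.08 and 0.3 m and angle between case_1's own z axis and vertical below 0.3 rad and horizontal distance between case_1 and tray below 0.05 m and contact force between the fingers and case_1 above 1 N and linear speed of case_1 below 0.04 m/s and distance of each of case_2, case_3 from where it was at the start of the episode below 0.06 m and angle between each of case_2, case_3's own z axis and vertical below 0.1 rad and height (world z) of each of case_2, case_3 below 0.01 m and linear speed of each of case_2, case_3 below 0.03 m/s) or (distance between loose_ball_c0 and case_2 below 0.07 m and height (world z) of case_2 between 0.08 and 0.3 m and angle between case_2's own z axis and vertical below 0.3 rad and horizontal distance between case_2 and tray below 0.05 m and contact force between the fingers and case_2 above 1 N and linear speed of case_2 below 0.04 m/s and distance of each of case_1, case_3 from where it was at the start of the episode below 0.06 m and angle between each of case_1, case_3's own z axis and vertical below 0.1 rad and height (world z) of each of case_1, case_3 below 0.01 m and linear speed of each of case_1, case_3 below 0.03 m/s) or (distance between loose_ball_c0 and case_3 below 0.07 m and height (world z) of case_3 between 0.08 and 0.3 m and angle between case_3's own z axis and vertical below 0.3 rad and horizontal distance between case_3 and tray below 0.05 m and contact force between the fingers and case_3 above 1 N and linear speed of case_3 below 0.04 m/s and distance of each of case_1, case_2 from where it was at the start of the episode below 0.06 m and angle between each of case_1, case_2's own z axis and vertical below 0.1 rad and height (world z) of each of case_1, case_2 below 0.01 m and linear speed of each of case_1, case_2 below 0.03 m/s))); the arm keeps its last pose, push and grip.
It fails at once if another loose thing on the bench is knocked away (moved over 30 mm) (distance of any of bush_a, bush_b, coil_spring, ribbed_knob, pot from where it was at the start of the episode above 0.03 m).
It also fails if it takes over 72 s, if anything falls off the work surface, if the arm or the gripper's body presses on something with over 40 N, if the wrist force passes 120 N, or if a joint passes its speed limit or range.

## Robot

A 6-joint arm with a two-finger parallel gripper is mounted at the origin on a cart in front of the work surface, level with it; the furniture and walls round the work are solid. World frame = base frame: x ahead of the robot, y to its left, z up, the work surface at z = 0. Lengths are in mm, angles in rad, forces in N, time in s.
With the tool pointing down it reaches from about 325 to 1000 mm from the base axis. Payload 5.1 kg.
Tool frame: the origin (TCP) lies between the finger pads; the fingertips stand 25 mm ahead of it and the grasp point (between the pads) lies 6 mm ahead of it; z points along the fingers, y is the line along which they close (so a half turn about z gives the same grasp; the last joint's range is limited). The gripper opens to 85 mm and grips with 20 to 120 N. Pads are 22 mm wide; open, the fingers measure 114 mm over their backs; the gripper's body (76 mm by 85 mm) begins 54 mm behind the grasp point. The pads swing forward as they close: fully open they stand 13 mm farther back than shut.
Start: joints at [-1.243, 0.124, 1.65, -0, 1.367, -0.083], TCP at [259.54, -595.923, 256.322] pointing down, gripper open.
Joint ranges: [-2.61, 2.61], [-1.02, 2.33], [0.03, 2.71], [-1.35, 4.49], [0.32, 2.68], [-2.91, 2.91]. Speed limits (rad/s): [2.57, 2.57, 3.14, 3.14, 3.14, 3.14].

## Interface

Orientations are given as [roll, pitch, yaw] about the fixed x, y, z axes, in that order (R = Rz(yaw) Ry(pitch) Rx(roll)).
In Python, from rig import ctrl gives the robot as it stands.
- The arm moves only by the tool drive_tool, never from a script. Its argument "deltas" is a list of rows, each a list of 5 numbers: the opening, from 0 (shut) to 1 (fully open), then the shift along the tool's x, y, z in cm, then the turn about the tool's z in degrees. A call has 1 to 12 rows; each row is the pose to reach, as a shift and turn from the pose commanded when the call began, along the tool's axes at that moment; what a row does not reach only later rows make up. A row lasts 1/12 s, in which the tool goes at most 41.7 mm and 7.16 degrees, less where a joint would pass 70% of its speed; a pose out of reach is approached as far as the arm can. A call with a gripper value outside its range is refused whole. The fingers move at their own pace and stop on an object; "force" is the grip in N (left out, the last holds). Time passes only in rows, so rows that repeat a pose let the fingers close. It gives the time, the measured TCP pose, the force, the opening and the grip force at its end, in the units of the state.
- ctrl.read_state(): the state, without advancing time (a new reading comes with each control period).
- ctrl.camera(name): name is "side" or "top"; returns a dict with "frame" (384x512x3 uint8, red, green, blue), "fx", "fy", "cx", "cy" (pixels), "k1" (the pictures are not rectified: a ray, as slopes to the right and down, at radius r is drawn at 1 + k1 r^2 times it, then the intrinsics apply), "eye" and "orientation" of the camera in the world. Camera axes: x right, y down, z forward; pixel columns grow to the right and rows downward; lengths in mm; the calibration is good to about 2 mm. A picture is of the moment at which its call begins. There is no depth.
- ctrl.finish_job(): hands the job in; it is judged then, once.
The state is a dict: "time_s": time; "q": joint angles; "dq": joint speeds; "effort": joint torques, N m; "ee_pos": TCP position; "ee_rot": TCP orientation; "force": force on the tool from outside, world axes, zero at the start; "ft_torque": the same for the moment, N m; "grip_width": finger opening in mm; "finger_force": force on a finger pad.
Only numpy, scipy, OpenCV 4.12 (cv2) and the standard library are available. Lean on these libraries where they do the work, as an engineer would, in place of code of your own. Each camera call takes 0.05 s, during which the arm holds its last target. There are 200 camera calls.

## Working session

There is one attempt and no reset: what is moved stays moved. The work goes in short steps, Python scripts to look and compute and a tool call to move; the robot and the scene stay as the last step left them, time stands still between calls to the robot, and variables do not carry over. Pictures are saved under pics/ and viewed, at most 10 in all, crops included, and the job is handed in when it is done.

Besides the shell and the picture viewer there is one more tool, called as name(argument=value, ...) on one line, values as JSON. drive_tool: Moves the arm, as the interface text tells. Its arguments: {"type":"object","properties":{"deltas":{"type":"array","items":{"type":"array","items":{"type":"number"}}},"force":{"type":"number"}},"required":["deltas"]}

```bash
mkdir -p pics; ls; python3 - <<'E'
from rig import ctrl
import cv2
for n in("top","side"):
    c=ctrl.camera(n); cv2.imwrite(f"pics/{n}0.png",c["frame"][:,:,::-1])
    print(n,{k:v for k,v in c.items() if k!="frame"})
print(ctrl.read_state())
E
```

```text
pics
top {'fx': 349.3172653997982, 'fy': 349.3172653997982, 'cx': 261.2637274259616, 'cy': 192.05581372071762, 'k1': -0.09795884268603182, 'eye': array([ 486.89028798, -156.45191161,  987.04130652]), 'orientation': array([-3.06819007e+00, -1.61343178e-03, -1.54862887e+00])}
side {'fx': 431.5247287383642, 'fy': 431.5247287383642, 'cx': 254.61768937446726, 'cy': 191.79338725840648, 'k1': -0.1139714277552521, 'eye': array([ 210.22088027, 1019.69481789,  944.71036125]), 'orientation': array([-2.20154813e+00, -9.31987640e-04, -2.84420791e+00])}
{'time_s': 0.1, 'q': array([-1.24263624e+00,  1.24419545e-01,  1.65157214e+00,  1.40776436e-05,
        1.36751720e+00, -8.25932775e-02]), 'dq': array([ 0.00016853, -0.00150152, -0.00194572, -0.00128521,  0.00038041,
        0.00011142]), 'effort': array([ 4.17673837e-04, -4.24933004e+01, -3.66652143e+01, -1.35510340e-04,
        3.99207915e-03, -1.61439732e-05]), 'ee_pos': array([ 259.35636482, -595.44451431,  255.16856062]), 'ee_rot': array([-3.13968410e+00, -1.71822835e-04,  4.10750344e-01]), 'force': array([ 0.51235911, -0.24500709,  0.79543804]), 'ft_torque': array([-0.00878334, -0.00012622, -0.03052856]), 'finger_force': 0.0, 'grip_width': 85.37233790667878}
```

View pics/top0.png

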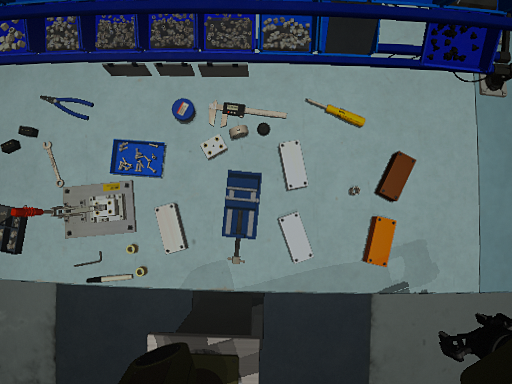

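View pics/side0.png

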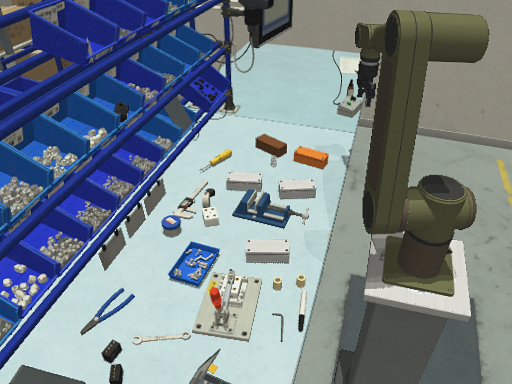

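The top view shows three light cases: left at (171,228), far right at (292,165) and near right at (295,237). The tray is at (138,158), the vice at (242,205), and two tan bushes are at (132,248) and (140,271). The side view agrees. The brown and orange boxes are decoys.

```bash
cat > h.py <<'E'
from rig import ctrl
import cv2, numpy as np
from scipy.spatial.transform import Rotation as Ro
def rays(c,px):
    p=(np.atleast_2d(px).astype(float)-[c["cx"],c["cy"]])/[c["fx"],c["fy"]]
    u=p.copy()
    for _ in range(20): u=p/(1+c["k1"]*(u**2).sum(1,keepdims=True))
    return Ro.from_euler("xyz",c["orientation"]).apply(np.c_[u,np.ones(len(u))])
def onplane(c,px,z):
    d=rays(c,px); return (c["eye"]+d*((z-c["eye"][2])/d[:,2])[:,None])[:,:2]
def blob(c,mask,seed):
    cs,_=cv2.findContours(mask,cv2.RETR_EXTERNAL,cv2.CHAIN_APPROX_NONE)
    return max(cs,key=lambda k:cv2.pointPolygonTest(k,seed,True))[:,0]
def case(c,mask,seed,z=44):
    b=blob(c,mask,seed); w=onplane(c,b,z).astype(np.float32)
    r=cv2.boxPoints(cv2.minAreaRect(w)); e=[r[1]-r[0],r[2]-r[1]]
    L=max(e,key=np.linalg.norm); a=np.arctan2(L[1],L[0]); a=(a+np.pi/2)%np.pi-np.pi/2
    return r.mean(0),a,sorted(np.linalg.norm(x) for x in e)
E
python3 - <<'E'
from h import *
def raw(n): return {**ctrl.camera(n)}
c=raw("top"); f=c["frame"]; h=cv2.cvtColor(f,cv2.COLOR_RGB2HSV)
for p in[(171,228),(292,165),(295,237),(200,150),(320,200),(138,175),(125,157)]: print(p,f[p[1],p[0]],h[p[1],p[0]])
m=((h[...,1]<28)&(h[...,2]>150)).astype(np.uint8)*255
m=cv2.morphologyEx(m,cv2.MORPH_CLOSE,np.ones((3,3)))
cv2.imwrite("pics/m.png",np.hstack([cv2.resize(m[120:290,50:330],None,fx=2,fy=2)]))
for s in[(171,228),(292,165),(295,237)]: print(case(c,m,s))
t=((h[...,0]>100)&(h[...,0]<125)&(h[...,1]>150)).astype(np.uint8)*255
t=cv2.morphologyEx(t,cv2.MORPH_CLOSE,np.ones((7,7)))
print("tray",case(c,t,(138,158),28))
E
```

```text
(171, 228) [160 157 148] [ 23  19 160]
(292, 165) [160 166 168] [ 98  12 168]
(295, 237) [160 166 168] [ 98  12 168]
(200, 150) [125 147 146] [ 89  38 147]
(320, 200) [120 142 142] [ 90  40 142]
(138, 175) [ 24  54 126] [111 206 126]
(125, 157) [ 12  57 152] [110 235 152]
(array([453.20142 ,  90.814606], dtype=float32), np.float32(0.28603566), [np.float32(52.62801), np.float32(128.96832)])
(array([ 636.71875, -242.45786], dtype=float32), np.float32(0.21252716), [np.float32(54.579224), np.float32(127.807304)])
(array([ 436.3499 , -253.43924], dtype=float32), np.float32(0.3651713), [np.float32(54.92626), np.float32(126.71513)])
tray (array([646.85236, 195.78314], dtype=float32), np.float32(1.5172197), [np.float32(99.176605), np.float32(149.41035)])
```

View pics/m.png

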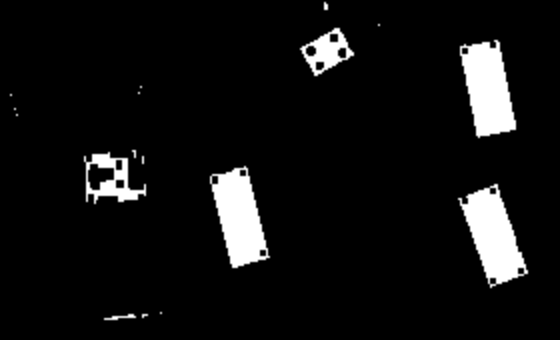

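Measured sizes match the known ones (52–55 × 127–129 mm cases, 99 × 149 mm tray). Moving over case 1.

drive_tool(deltas=[[1,45.2,-55.3,0,7.2],[1,45.2,-55.3,0,7.2],[1,45.2,-55.3,0,7.2],[1,45.2,-55.3,0,7.2],[1,45.2,-55.3,0,7.2],[1,45.2,-55.3,0,7.2],[1,45.2,-55.3,0,7.2],[1,45.2,-55.3,0,7.2],[1,45.2,-55.3,0,7.2],[1,45.2,-55.3,0,7.2],[1,45.2,-55.3,0,7.2],[1,45.2,-55.3,0,7.2]], force=100)

```text
time_s: 1.15
ee_pos: [394.9, -112.7, 256.3]
ee_rot: [3.141, -0.001, 0.285]
force: [0.7, -0.1, 0.6]
grip_width: 85.6
finger_force: 0.0
```

drive_tool(deltas=[[1,11.3,-18,0,0],[1,11.3,-18,0,0],[1,11.3,-18,0,0],[1,11.3,-18,0,0],[1,11.3,-18,0,0],[1,11.3,-18,10,0],[1,11.3,-18,12,0],[1,11.3,-18,12,0],[1,11.3,-18,12,0],[1,11.3,-18,12,0],[1,11.3,-18,12,0]])

```text
time_s: 2.07
ee_pos: [454.0, 89.8, 138.4]
ee_rot: [3.141, -0.003, 0.285]
force: [-0.4, 0.0, -0.0]
grip_width: 85.4
finger_force: 0.0
```

```bash
python3 - <<'E'
from h import *
s=ctrl.read_state();print(s["ee_pos"],s["ee_rot"],s["q"])
c=ctrl.camera("side"); f=c["frame"]; cv2.imwrite("pics/s1.png",cv2.resize(f[200:330,160:360,::-1],None,fx=4,fy=4))
E
```

```text
[454.03711997  89.79221695 138.36879437] [ 3.14106031e+00 -2.53295947e-03  2.84770295e-01] [ 7.91773795e-02 -1.98219050e-01  2.16913971e+00 -4.39084751e-06
  1.16808370e+00  1.36520580e+00]
```

View pics/s1.png

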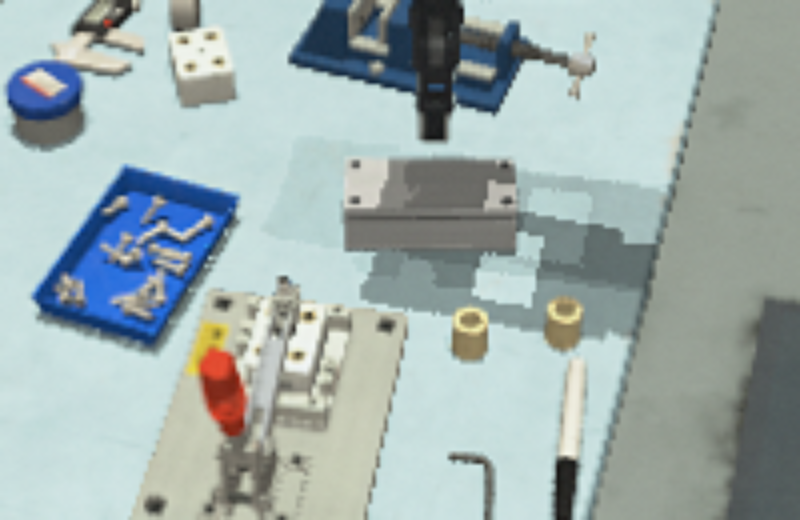

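The gripper (435,130 in the crop) sits over mid-length of case 1, with clear bench on both sides. Descending and gripping.

drive_tool(deltas=[[1,0,0,4,0],[1,0,0,8,0],[1,0,0,10.8,0],[1,0,0,10.8,0],[1,0,0,10.8,0],[0,0,0,10.8,0],[0,0,0,10.8,0],[0,0,0,10.8,0],[0,0,0,10.8,0],[0,0,0,10.8,0],[0,0,0,10.8,0],[0,0,0,10.8,0]])

```text
time_s: 3.12
ee_pos: [456.0, 90.3, 32.0]
ee_rot: [3.141, -0.007, 0.285]
force: [-1.3, 0.2, 8.6]
grip_width: 54.5
finger_force: 107.3
```

drive_tool(deltas=[[0,0,0,-1,0],[0,0,0,-3,0],[0,0,0,-6,0],[0,0,0,-9,0],[0,0,0,-12,0],[0,0,0,-14,0],[0,0,0,-15,0],[0,0,0,-15,0],[0,0,0,-15,0],[0,0,0,-15,0]])

```text
time_s: 3.95
ee_pos: [451.4, 89.8, 176.2]
ee_rot: [-3.141, 0.004, 0.285]
force: [1.0, 0.0, -4.6]
grip_width: 55.2
finger_force: 106.4
```

```bash
cat >> h.py <<'E'
def mom():
    s=ctrl.read_state(); y=s["ee_rot"][2]; t=s["ft_torque"]; F=s["force"]
    print(round(s["time_s"],2),s["ee_pos"].round(1),s["ee_rot"].round(3),"F",F.round(1),"T",t.round(3),"Mw",round(float(-np.sin(y)*t[0]+np.cos(y)*t[1]),3),"w",round(float(s["grip_width"]),1),s["q"].round(2))
E
python3 -c "from h import *;mom()"
```

```text
3.95 [451.4  89.8 176.2] [-3.141  0.004  0.285] F [ 1.   0.  -4.6] T [-0.007  0.058  0.014] Mw 0.057 w 55.2 [ 0.08 -0.24  2.14 -0.    1.25  1.37]
```

drive_tool(deltas=[[0,4.1,0,0,0],[0,8.2,0,0,0],[0,12,0,0,0],[0,15.2,0,0,0],[0,17.8,0,0,0],[0,19.7,0,0,0],[0,21,0,0,0],[0,21.7,0,0,0],[0,22,0,0,0],[0,22,0,0,0],[0,22,0,0,0],[0,22,0,0,0]])

```text
time_s: 4.95
ee_pos: [663.0, 151.5, 177.9]
ee_rot: [-3.141, 0.001, 0.285]
force: [-0.2, 0.4, -4.7]
grip_width: 54.8
finger_force: 106.9
```

```bash
python3 -c "from h import *;mom()"
```

```text
4.95 [663.  151.5 177.9] [-3.141e+00  1.000e-03  2.850e-01] F [-0.2  0.4 -4.7] T [-0.028  0.    -0.027] Mw 0.008 w 54.8 [ 0.15  0.25  1.65 -0.    1.25  1.43]
```

drive_tool(deltas=[[0,-4.1,0,0,0],[0,-8.2,0,0,0],[0,-12,0,0,0],[0,-15.2,0,0,0],[0,-17.8,0,0,0],[0,-19.7,0,0,0],[0,-21,0,0,0],[0,-21.7,0,0,0],[0,-22,0,0,0],[0,-22,0,0,0],[0,-22,0,0,0],[0,-22,0,0,0]])

```text
time_s: 5.95
ee_pos: [453.6, 90.0, 178.7]
ee_rot: [3.142, -0.001, 0.285]
force: [0.4, -0.0, -3.9]
grip_width: 54.8
finger_force: 108.9
```

```bash
python3 -c "from h import *;mom()"
```

```text
5.95 [453.6  90.  178.7] [ 3.142e+00 -1.000e-03  2.850e-01] F [ 0.4 -0.  -3.9] T [ 0.054 -0.041  0.034] Mw -0.055 w 54.8 [ 0.08 -0.24  2.14  0.    1.25  1.37]
```

drive_tool(deltas=[[0,-4.1,0,0,0],[0,-8.2,0,0,0],[0,-4.1,0,0,0],[0,0,0,0,0],[0,4.1,0,0,0],[0,8.2,0,0,0],[0,11.8,0,0,0],[0,14.4,0,0,0],[0,16,0,0,0],[0,16.6,0,0,0],[0,16.8,0,0,0],[0,16.8,0,0,0]])

```text
time_s: 6.95
ee_pos: [614.0, 137.2, 177.6]
ee_rot: [-3.141, 0.001, 0.285]
force: [0.5, -0.7, -4.1]
grip_width: 54.5
finger_force: 110.2
```

drive_tool(deltas=[[0,0,0,0,0],[0,0,0,0,0],[0,0,0,0,0]])

```text
time_s: 7.2
ee_pos: [613.3, 136.9, 178.3]
ee_rot: [-3.142, 0.0, 0.285]
force: [-0.3, -0.4, -3.6]
grip_width: 54.7
finger_force: 110.3
```

```bash
python3 -c "from h import *;mom()"
```

```text
7.2 [613.3 136.9 178.3] [-3.142  0.     0.285] F [-0.3 -0.4 -3.6] T [-0.065  0.121 -0.031] Mw 0.135 w 54.7 [ 0.13  0.14  1.77 -0.    1.23  1.42]
```

drive_tool(deltas=[[0,4.1,0,0,0],[0,8.2,0,0,0],[0,4.1,0,0,0],[0,0,0,0,0],[0,-4.1,0,0,0],[0,-8.2,0,0,0],[0,-11.8,0,0,0],[0,-14.4,0,0,0],[0,-16,0,0,0],[0,-16.6,0,0,0],[0,-16.8,0,0,0],[0,-16.8,0,0,0]])

```text
time_s: 8.2
ee_pos: [453.1, 89.9, 179.0]
ee_rot: [3.141, -0.002, 0.285]
force: [0.4, 0.4, -4.3]
grip_width: 55.0
finger_force: 112.1
```

drive_tool(deltas=[[0,0,0,0,0],[0,0,0,0,0],[0,0,0,0,0]])

```text
time_s: 8.45
ee_pos: [453.6, 90.1, 178.4]
ee_rot: [3.142, -0.0, 0.285]
force: [-0.1, -0.3, -3.9]
grip_width: 54.6
finger_force: 112.1
```

```bash
python3 -c "from h import *;mom()"
```

```text
8.45 [453.6  90.1 178.4] [ 3.142 -0.     0.285] F [-0.1 -0.3 -3.9] T [ 0.003  0.001 -0.009] Mw 0.0 w 54.6 [ 0.08 -0.24  2.14  0.    1.25  1.37]
```

```bash
cat >> h.py <<'E'
def avg(n=8):
    M=[]
    for _ in range(n):
        ctrl.camera("top"); s=ctrl.read_state(); y=s["ee_rot"][2]; t=s["ft_torque"]; M.append([-np.sin(y)*t[0]+np.cos(y)*t[1], s["force"][2]])
    M=np.array(M); print(s["time_s"],s["ee_pos"].round(1),"Mw",M[:,0].round(3),"mean",M.mean(0).round(3),"sd",M.std(0).round(3))
E
python3 -c "from h import *;avg()"
```

```text
8.85 [452.9  89.9 178.3] Mw [-0.075  0.043 -0.04  -0.046 -0.029 -0.049 -0.027 -0.065] mean [-0.036 -4.447] sd [0.034 0.289]
```

drive_tool(deltas=[[0,-4.1,0,0,0],[0,-8.2,0,0,0],[0,-4.1,0,0,0],[0,0,0,0,0],[0,4.1,0,0,0],[0,8.2,0,0,0],[0,11.8,0,0,0],[0,14.9,0,0,0],[0,17.5,0,0,0],[0,19.6,0,0,0],[0,21.1,0,0,0],[0,22,0,0,0]])

```text
time_s: 9.85
ee_pos: [665.5, 152.2, 177.7]
ee_rot: [-3.142, 0.0, 0.285]
force: [0.3, -0.4, -4.5]
grip_width: 54.9
finger_force: 112.1
```

drive_tool(deltas=[[0,0.3,0,0,0],[0,0.3,0,0,0],[0,0.3,0,0,0]])

```text
time_s: 10.1
ee_pos: [666.1, 152.4, 178.0]
ee_rot: [-3.141, 0.001, 0.285]
force: [-0.3, 0.2, -4.7]
grip_width: 54.9
finger_force: 112.1
```

```bash
python3 -c "from h import *;avg()"
```

```text
10.5 [666.6 152.5 178.5] Mw [0.069 0.05  0.109 0.071 0.079 0.107 0.109 0.04 ] mean [ 0.079 -4.166] sd [0.025 0.456]
```

drive_tool(deltas=[[0,4.1,0,0,0],[0,8.2,0,0,0],[0,4.1,0,0,0],[0,0,0,0,0],[0,-4.1,0,0,0],[0,-8.2,0,0,0],[0,-11.8,0,0,0],[0,-14.9,0,0,0],[0,-17.5,0,0,0],[0,-19.6,0,0,0],[0,-21.1,0,0,0],[0,-22,0,0,0]])

```text
time_s: 11.5
ee_pos: [454.2, 90.4, 178.4]
ee_rot: [3.141, -0.0, 0.285]
force: [-1.0, 0.1, -3.7]
grip_width: 54.4
finger_force: 113.0
```

drive_tool(deltas=[[0,-0.3,0,0,0],[0,-0.3,0,0,0],[0,-0.3,0,0,0]])

```text
time_s: 11.75
ee_pos: [453.7, 90.0, 178.8]
ee_rot: [3.141, -0.002, 0.285]
force: [-0.1, 0.4, -4.9]
grip_width: 54.8
finger_force: 113.0
```

```bash
python3 -c "from h import *;avg()"
```

```text
12.15 [453.1  90.  178.2] Mw [-0.129 -0.077 -0.132 -0.12  -0.137 -0.104 -0.134 -0.094] mean [-0.116 -4.087] sd [0.02  0.386]
```

drive_tool(deltas=[[0,0,0,4,0],[0,0,0,8,0],[0,0,0,11,0],[0,0,0,13,0],[0,0,0,14,0],[0,0,0,14.6,0],[0,0,0,14.7,0],[0,0,0,14.7,0],[1,0,0,14.7,0],[1,0,0,14.7,0],[1,0,0,14.7,0],[1,0,0,14.7,0]])

```text
time_s: 13.15
ee_pos: [453.7, 90.0, 32.3]
ee_rot: [3.141, -0.002, 0.285]
force: [-0.1, 0.4, -0.5]
grip_width: 85.5
finger_force: 0.0
```

drive_tool(deltas=[[1,0,0,0,0],[1,0,0,0,0],[1,0,0,-4,0],[1,0,0,-8,0],[1,0,0,-12,0],[1,0,0,-16,0],[1,0,0,-20,0],[1,0,0,-20,0]])

```text
time_s: 13.82
ee_pos: [457.1, 90.3, 241.5]
ee_rot: [3.138, -0.016, 0.285]
force: [1.4, -0.1, 0.6]
grip_width: 85.6
finger_force: 0.0
```

drive_tool(deltas=[[1,8.2,37.1,0,4.2],[1,8.2,37.1,0,4.2],[1,8.2,37.1,0,4.2],[1,8.2,37.1,0,4.2],[1,8.2,37.1,0,4.2],[1,8.2,37.1,0,4.2],[1,8.2,37.1,0,4.2],[1,8.2,37.1,0,4.2],[1,8.2,37.1,0,4.2],[1,8.2,37.1,8,4.2],[1,8.2,37.1,10,4.2],[1,8.2,37.1,10,4.2]])

```text
time_s: 14.82
ee_pos: [633.2, -243.0, 124.2]
ee_rot: [-3.136, 0.007, 0.21]
force: [-0.5, 1.2, -0.5]
grip_width: 85.6
finger_force: 0.0
```

drive_tool(deltas=[[1,0,0,0,0],[1,0,0,0,0],[1,0,0,0,0]])

```text
time_s: 15.07
ee_pos: [637.0, -243.4, 133.4]
ee_rot: [3.14, -0.002, 0.212]
force: [-0.0, -0.5, 0.6]
grip_width: 85.3
finger_force: 0.0
```

```bash
python3 - <<'E'
from h import *
mom()
c=ctrl.camera("top"); f=c["frame"]; h=cv2.cvtColor(f,cv2.COLOR_RGB2HSV)
m=((h[...,1]<28)&(h[...,2]>150)).astype(np.uint8)*255
m=cv2.morphologyEx(m,cv2.MORPH_CLOSE,np.ones((3,3)))
print("case1",case(c,m,(171,228)))
f=ctrl.camera("side")["frame"]; cv2.imwrite("pics/s2.png",cv2.resize(f[120:270,150:350,::-1],None,fx=4,fy=4))
E
```

```text
15.07 [ 637.  -243.4  133.4] [ 3.14e+00 -2.00e-03  2.12e-01] F [-0.  -0.5  0.6] T [-0.015 -0.035  0.006] Mw -0.032 w 85.3 [-0.44  0.29  1.67 -0.    1.18  0.91]
case1 (array([452.56625,  89.26071], dtype=float32), np.float32(0.28536475), [np.float32(55.23552), np.float32(129.65134)])
```

View pics/s2.png

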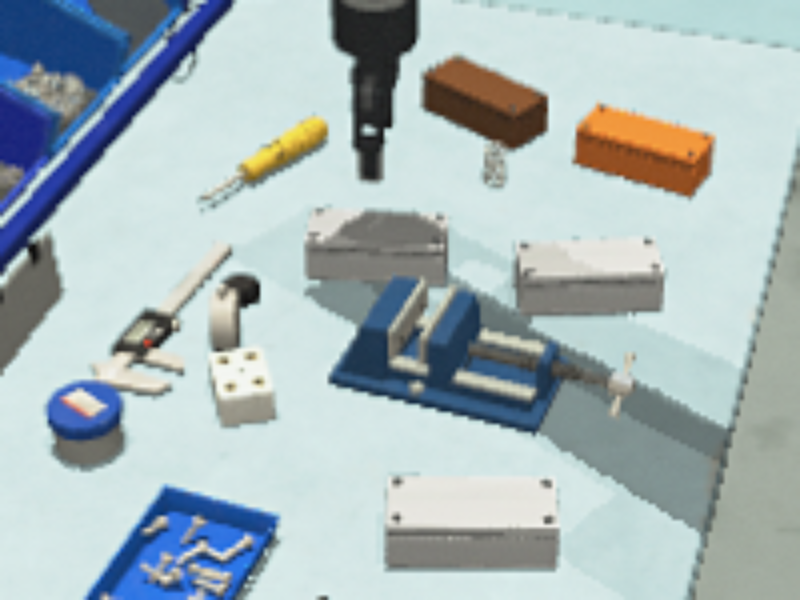

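The gripper is centred over case 2 (370,240 in the crop), and case 1 was set back within 2 mm of its start. Descending.

drive_tool(deltas=[[1,0,0,4,0],[1,0,0,8,0],[1,0,0,10.2,0],[1,0,0,10.2,0],[1,0,0,10.2,0],[0,0,0,10.2,0],[0,0,0,10.2,0],[0,0,0,10.2,0],[0,0,0,10.2,0],[0,0,0,10.2,0],[0,0,0,10.2,0],[0,0,0,10.2,0]])

```text
time_s: 16.17
ee_pos: [638.5, -244.0, 33.6]
ee_rot: [3.138, -0.005, 0.212]
force: [0.1, 0.9, 6.9]
grip_width: 54.9
finger_force: 106.9
```

drive_tool(deltas=[[0,0,0,-1,0],[0,0,0,-3,0],[0,0,0,-6,0],[0,0,0,-9,0],[0,0,0,-12,0],[0,0,0,-14,0],[0,0,0,-15,0],[0,0,0,-15,0],[0,0,0,-15,0]])

```text
time_s: 16.92
ee_pos: [635.4, -242.9, 178.8]
ee_rot: [-3.141, 0.001, 0.212]
force: [-1.1, 0.3, -5.5]
grip_width: 55.0
finger_force: 106.6
```

```bash
python3 -c "from h import *;avg(4);mom()"
```

```text
17.1167 [ 634.6 -242.5  176.3] Mw [ 0.026  0.008 -0.053  0.048] mean [ 0.007 -4.198] sd [0.037 0.619]
17.12 [ 634.6 -242.5  176.3] [-3.139  0.004  0.212] F [-0.2  0.5 -3.6] T [-0.003  0.048  0.021] Mw 0.048 w 54.7 [-0.44  0.25  1.65 -0.    1.25  0.92]
```

Same shake, first toward the robot, then back.

drive_tool(deltas=[[0,4.1,0,0,0],[0,8.2,0,0,0],[0,4.1,0,0,0],[0,0,0,0,0],[0,-4.1,0,0,0],[0,-8.2,0,0,0],[0,-11.8,0,0,0],[0,-14.9,0,0,0],[0,-17.5,0,0,0],[0,-19.6,0,0,0],[0,-21.1,0,0,0],[0,-22,0,0,0]])

```text
time_s: 18.12
ee_pos: [419.0, -289.3, 178.3]
ee_rot: [-3.14, 0.001, 0.211]
force: [-0.3, -0.0, -4.4]
grip_width: 54.6
finger_force: 107.4
```

drive_tool(deltas=[[0,-0.3,0,0,0],[0,-0.3,0,0,0],[0,-0.3,0,0,0]])

```text
time_s: 18.37
ee_pos: [418.6, -290.0, 179.4]
ee_rot: [3.141, -0.001, 0.212]
force: [0.0, -0.3, -3.5]
grip_width: 55.0
finger_force: 107.4
```

```bash
python3 -c "from h import *;avg()"
```

```text
18.7667 [ 418.2 -289.8  179.3] Mw [-0.04   0.025 -0.008  0.023  0.05   0.035  0.002  0.011] mean [ 0.012 -4.152] sd [0.026 0.323]
```

drive_tool(deltas=[[0,-4.1,0,0,0],[0,-8.2,0,0,0],[0,-4.1,0,0,0],[0,0,0,0,0],[0,4.1,0,0,0],[0,8.2,0,0,0],[0,11.8,0,0,0],[0,14.9,0,0,0],[0,17.5,0,0,0],[0,19.6,0,0,0],[0,21.1,0,0,0],[0,22,0,0,0]])

```text
time_s: 19.77
ee_pos: [634.7, -243.0, 178.8]
ee_rot: [-3.141, -0.0, 0.213]
force: [-1.0, 0.2, -3.4]
grip_width: 55.2
finger_force: 107.7
```

drive_tool(deltas=[[0,0.3,0,0,0],[0,0.3,0,0,0],[0,0.3,0,0,0]])

```text
time_s: 20.02
ee_pos: [635.2, -243.3, 179.1]
ee_rot: [-3.141, 0.001, 0.212]
force: [-0.0, 0.4, -4.3]
grip_width: 54.9
finger_force: 107.7
```

```bash
python3 -c "from h import *;avg()"
```

```text
20.4167 [ 635.6 -243.2  179.5] Mw [ 0.068 -0.053 -0.022 -0.025  0.013  0.026  0.032 -0.03 ] mean [ 1.00e-03 -3.92e+00] sd [0.038 0.515]
```

Case 2 shows no change (0.01 vs 0.00 Nm), so it's silent. Setting it back.

drive_tool(deltas=[[0,0,0,4,0],[0,0,0,8,0],[0,0,0,11,0],[0,0,0,13,0],[0,0,0,14,0],[0,0,0,14.6,0],[0,0,0,14.7,0],[0,0,0,14.7,0],[1,0,0,14.7,0],[1,0,0,14.7,0],[1,0,0,14.7,0],[1,0,0,14.7,0]])

```text
time_s: 21.42
ee_pos: [636.7, -243.5, 33.6]
ee_rot: [3.14, -0.002, 0.212]
force: [-0.4, -0.3, 0.0]
grip_width: 85.3
finger_force: 0.0
```

drive_tool(deltas=[[1,0,0,0,0],[1,0,0,0,0],[1,0,0,-4,0],[1,0,0,-8,0],[1,0,0,-10,0],[1,0,0,-10,0],[1,0,0,-10,0],[1,0,0,-10,0]])

```text
time_s: 22.08
ee_pos: [635.3, -242.8, 131.4]
ee_rot: [-3.141, 0.001, 0.212]
force: [-0.2, 0.7, -1.7]
grip_width: 85.2
finger_force: 0.0
```

drive_tool(deltas=[[1,-4,-0.6,0,-4],[1,-8,-1.3,0,-8.8],[1,-12,-2,0,-8.8],[1,-16,-2.6,0,-8.8],[1,-19.8,-3.2,0,-8.8],[1,-19.8,-3.2,0,-8.8],[1,-19.8,-3.2,0,-8.8],[1,-19.8,-3.2,0,-8.8],[1,-19.8,-3.2,0,-8.8]])

```text
time_s: 22.83
ee_pos: [436.3, -253.5, 132.0]
ee_rot: [-3.141, 0.0, 0.366]
force: [0.9, -0.3, 0.1]
grip_width: 85.2
finger_force: 0.0
```

```bash
python3 - <<'E'
from h import *
mom()
c=ctrl.camera("top"); f=c["frame"]; h=cv2.cvtColor(f,cv2.COLOR_RGB2HSV)
m=((h[...,1]<28)&(h[...,2]>150)).astype(np.uint8)*255
m=cv2.morphologyEx(m,cv2.MORPH_CLOSE,np.ones((3,3)))
print("case2",case(c,m,(292,165)))
f=ctrl.camera("side")["frame"]; cv2.imwrite("pics/s3.png",cv2.resize(f[120:270,200:400,::-1],None,fx=3,fy=3))
E
```

```text
22.83 [ 436.3 -253.5  132. ] [-3.141  0.     0.366] F [ 0.9 -0.3  0.1] T [-0.003 -0.008  0.026] Mw -0.007 w 85.2 [-0.63 -0.09  2.08  0.    1.15  0.57]
case2 (array([ 636.13245, -245.06909], dtype=float32), np.float32(0.20744956), [np.float32(54.536842), np.float32(128.83405)])
```

View pics/s3.png

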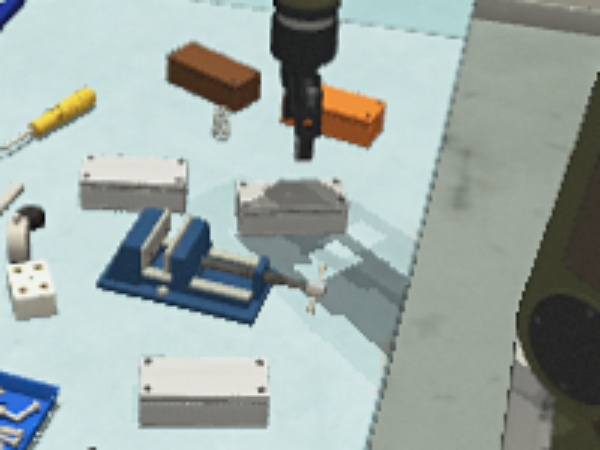

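The gripper is over case 3 (290,205 in the crop), and case 2 is back within 3 mm of its start.

drive_tool(deltas=[[1,0,0,4,0],[1,0,0,8,0],[1,0,0,10.1,0],[1,0,0,10.1,0],[1,0,0,10.1,0],[0,0,0,10.1,0],[0,0,0,10.1,0],[0,0,0,10.1,0],[0,0,0,10.1,0],[0,0,0,10.1,0],[0,0,0,10.1,0],[0,0,0,10.1,0]])

```text
time_s: 23.93
ee_pos: [437.6, -254.6, 34.1]
ee_rot: [3.137, -0.003, 0.365]
force: [0.5, 0.3, 7.0]
grip_width: 54.8
finger_force: 106.9
```

drive_tool(deltas=[[0,0,0,-1,0],[0,0,0,-3,0],[0,0,0,-6,0],[0,0,0,-9,0],[0,0,0,-12,0],[0,0,0,-14,0],[0,0,0,-15,0],[0,0,0,-15,0],[0,0,0,-15,0]])

```text
time_s: 24.68
ee_pos: [435.0, -253.1, 180.7]
ee_rot: [-3.141, 0.001, 0.365]
force: [0.8, 0.2, -5.3]
grip_width: 54.8
finger_force: 106.9
```

drive_tool(deltas=[[0,-4.1,0,0,0],[0,-8.2,0,0,0],[0,-4.1,0,0,0],[0,0,0,0,0],[0,4.1,0,0,0],[0,8.2,0,0,0],[0,11.8,0,0,0],[0,14.9,0,0,0],[0,17.5,0,0,0],[0,19.6,0,0,0],[0,21.1,0,0,0],[0,22,0,0,0]])

```text
time_s: 25.68
ee_pos: [641.0, -173.3, 177.3]
ee_rot: [-3.138, 0.004, 0.367]
force: [0.2, -0.1, -5.1]
grip_width: 54.6
finger_force: 107.9
```

drive_tool(deltas=[[0,0.3,0,0,0],[0,0.3,0,0,0],[0,0.3,0,0,0]])

```text
time_s: 25.93
ee_pos: [642.7, -173.9, 180.0]
ee_rot: [-3.14, 0.002, 0.365]
force: [-0.2, -0.6, -4.7]
grip_width: 54.4
finger_force: 107.9
```

```bash
python3 -c "from h import *;avg()"
```

```text
26.3333 [ 643.7 -174.   181.6] Mw [ 0.022  0.008 -0.006 -0.004  0.014 -0.046 -0.006 -0.007] mean [-3.000e-03 -4.693e+00] sd [0.019 0.676]
```

drive_tool(deltas=[[0,4.1,0,0,0],[0,8.2,0,0,0],[0,4.1,0,0,0],[0,0,0,0,0],[0,-4.1,0,0,0],[0,-8.2,0,0,0],[0,-11.8,0,0,0],[0,-14.9,0,0,0],[0,-17.5,0,0,0],[0,-19.6,0,0,0],[0,-21.1,0,0,0],[0,-22,0,0,0]])

```text
time_s: 27.33
ee_pos: [437.1, -252.8, 181.6]
ee_rot: [3.141, -0.0, 0.364]
force: [1.3, -0.3, -3.8]
grip_width: 54.6
finger_force: 107.9
```

drive_tool(deltas=[[0,-0.3,0,0,0],[0,-0.3,0,0,0],[0,-0.3,0,0,0]])

```text
time_s: 27.58
ee_pos: [436.3, -253.3, 181.6]
ee_rot: [3.141, -0.001, 0.366]
force: [0.2, -0.4, -5.3]
grip_width: 55.0
finger_force: 107.9
```

```bash
python3 -c "from h import *;avg();mom()"
```

```text
27.9833 [ 435.8 -253.2  181.2] Mw [-0.012  0.022  0.033  0.029  0.029  0.039  0.021 -0.024] mean [ 0.017 -4.437] sd [0.021 0.283]
27.98 [ 435.8 -253.2  181.2] [-3.141  0.     0.366] F [-0.6  0.6 -4.7] T [ 0.018 -0.019 -0.004] Mw -0.024 w 55.1 [-0.63 -0.14  2.05  0.    1.24  0.57]
```

Case 3 is silent too (0.00 vs 0.02 Nm). Case 1, with a 0.195 Nm change, is the rattler. Setting case 3 down.

drive_tool(deltas=[[0,0,0,4,0],[0,0,0,8,0],[0,0,0,11,0],[0,0,0,13,0],[0,0,0,14,0],[0,0,0,14.6,0],[0,0,0,14.7,0],[0,0,0,14.7,0],[1,0,0,14.7,0],[1,0,0,14.7,0],[1,0,0,14.7,0],[1,0,0,14.7,0]])

```text
time_s: 28.98
ee_pos: [436.5, -254.1, 35.6]
ee_rot: [3.139, -0.001, 0.365]
force: [0.6, -0.1, -0.2]
grip_width: 85.3
finger_force: 0.0
```

drive_tool(deltas=[[1,0,0,0,0],[1,0,0,0,0],[1,0,0,-4,0],[1,0,0,-8,0],[1,0,0,-12,0],[1,0,0,-16,0],[1,0,0,-20,0],[1,0,0,-20,0],[1,0,0,-20,0]])

```text
time_s: 29.73
ee_pos: [437.0, -254.4, 238.3]
ee_rot: [3.135, -0.004, 0.365]
force: [-0.1, 0.1, -0.5]
grip_width: 85.2
finger_force: 0.0
```

drive_tool(deltas=[[1,13.8,-31.6,0,4.6],[1,13.8,-31.6,0,4.6],[1,13.8,-31.6,0,4.6],[1,13.8,-31.6,0,4.6],[1,13.8,-31.6,0,4.6],[1,13.8,-31.6,0,4.6],[1,13.8,-31.6,0,4.6],[1,13.8,-31.6,0,4.6],[1,13.8,-31.6,0,4.6],[1,13.8,-31.6,4,4.6],[1,13.8,-31.6,8,4.6],[1,13.8,-31.6,10,4.6]])

```text
time_s: 30.73
ee_pos: [447.7, 91.4, 128.0]
ee_rot: [-3.14, 0.009, 0.287]
force: [-0.7, -0.6, -1.3]
grip_width: 85.2
finger_force: 0.0
```

drive_tool(deltas=[[1,0,0,0,0],[1,0,0,0,0],[1,0,0,0,0]])

```text
time_s: 30.98
ee_pos: [452.1, 91.0, 135.1]
ee_rot: [3.141, -0.001, 0.285]
force: [0.3, 0.7, 0.2]
grip_width: 85.1
finger_force: 0.0
```

```bash
python3 - <<'E'
from h import *
mom()
c=ctrl.camera("top"); f=c["frame"]; h=cv2.cvtColor(f,cv2.COLOR_RGB2HSV)
m=((h[...,1]<28)&(h[...,2]>150)).astype(np.uint8)*255
m=cv2.morphologyEx(m,cv2.MORPH_CLOSE,np.ones((3,3)))
for s in[(292,165),(295,237)]: print(case(c,m,s))
E
```

```text
30.98 [452.1  91.  135.1] [ 3.141e+00 -1.000e-03  2.850e-01] F [0.3 0.7 0.2] T [ 0.02 -0.04 -0.03] Mw -0.044 w 85.1 [ 0.08 -0.2   2.17 -0.    1.16  1.37]
(array([ 636.0132, -245.1098], dtype=float32), np.float32(0.20772624), [np.float32(54.53875), np.float32(128.57335)])
(array([ 437.7408 , -255.11278], dtype=float32), np.float32(0.36932135), [np.float32(54.947548), np.float32(129.31868)])
```

Cases 2 and 3 are both back within 3 mm. Gripping case 1 again and lifting it.

drive_tool(deltas=[[1,0,0,4,0],[1,0,0,8,0],[1,0,0,10.4,0],[1,0,0,10.4,0],[1,0,0,10.4,0],[0,0,0,10.4,0],[0,0,0,10.4,0],[0,0,0,10.4,0],[0,0,0,10.4,0],[0,0,0,10.4,0],[0,0,0,10.4,0],[0,0,0,10.4,0]])

```text
time_s: 32.03
ee_pos: [454.6, 91.2, 33.7]
ee_rot: [3.14, -0.006, 0.285]
force: [0.1, -0.6, 7.5]
grip_width: 55.2
finger_force: 107.1
```

drive_tool(deltas=[[0,0,0,-1,0],[0,0,0,-3,0],[0,0,0,-6,0],[0,0,0,-9,0],[0,0,0,-12,0],[0,0,0,-14,0],[0,0,0,-15,0],[0,0,0,-15,0],[0,0,0,-15,0]])

```text
time_s: 32.78
ee_pos: [451.0, 91.0, 179.8]
ee_rot: [-3.141, 0.0, 0.285]
force: [0.2, 0.9, -4.9]
grip_width: 54.8
finger_force: 106.5
```

```bash
python3 -c "from h import *;avg()"
```

```text
33.1833 [451.2  91.  179.4] Mw [-0.086 -0.039 -0.076 -0.079 -0.108 -0.092 -0.118 -0.108] mean [-0.088 -4.067] sd [0.023 0.55 ]
```

drive_tool(deltas=[[0,1.5,0.4,0,0],[0,4,1.2,0,0],[0,7,2.1,0,0],[0,10,2.9,0,0],[0,13,3.8,0,0],[0,16,4.7,0,0],[0,18.4,4.6,0,0],[0,19.7,3,0,0],[0,20.5,1,0,0],[0,21,-1,0,0],[0,21.4,-3,0,0],[0,21.6,-4.2,0,0]])

```text
time_s: 34.18
ee_pos: [646.8, 193.9, 179.4]
ee_rot: [-3.141, 0.001, 0.286]
force: [-0.1, 0.6, -4.2]
grip_width: 54.6
finger_force: 107.5
```

drive_tool(deltas=[[0,0.1,-0.4,0,0],[0,0.1,-0.4,0,0],[0,0.1,-0.4,0,0],[0,0.1,-0.4,0,0],[0,0.1,-0.4,0,0],[0,0.1,-0.4,0,0]])

```text
time_s: 34.68
ee_pos: [647.0, 195.3, 180.4]
ee_rot: [3.141, -0.0, 0.284]
force: [-0.2, -0.1, -4.2]
grip_width: 54.5
finger_force: 107.7
```

```bash
python3 - <<'E'
from h import *
avg();mom()
f=ctrl.camera("side")["frame"]; cv2.imwrite("pics/s4.png",cv2.resize(f[150:350,130:350,::-1],None,fx=2.7,fy=2.7))
E
```

```text
35.0833 [646.9 196.2 180.4] Mw [-0.045 -0.02  -0.069 -0.087 -0.056 -0.067 -0.073 -0.087] mean [-0.063 -4.209] sd [0.021 0.46 ]
35.08 [646.9 196.2 180.4] [-3.142 -0.     0.285] F [ 0.3 -0.8 -3.9] T [-0.002 -0.091 -0.017] Mw -0.087 w 54.8 [0.22 0.23 1.66 0.   1.25 1.5 ]
```

View pics/s4.png

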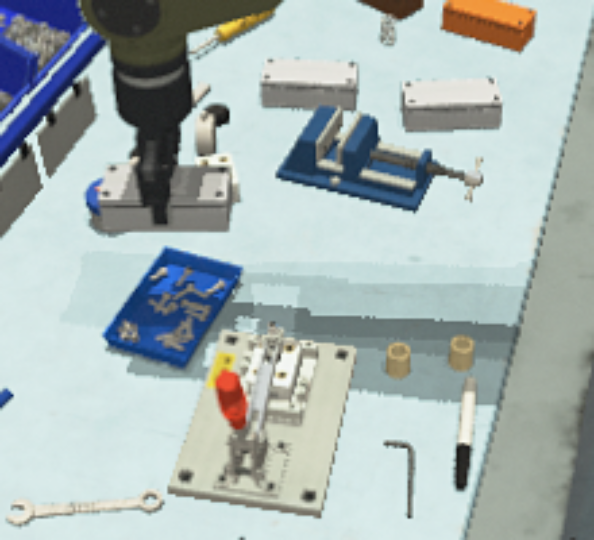

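The case is held level above the tray. The picture agrees with it being at height; the tray sits at (175,305) and all the other things are undisturbed. The moment at nearly the same pose also went from +0.08 to −0.06 Nm, which confirms case 1 has the loose part.

```bash
python3 -c "
from rig import ctrl
print(ctrl.finish_job())"
```

```text
the job is handed in; nothing more can be done
None
```

The left case (case_1) is the one that rattles; I handed the job in with it held level and still above the middle of the tray, underside about 150 mm above the bench, and the two silent cases back within about 3 mm of where they stood.

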